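# Build the sieve stack on the shaker

### The job

Build the sieve stack on the white round shaker base, one part at a time from the bottom up: first the blue pan into the base, then the green fine sieve, then the orange coarse sieve, and last the grey lid with the white knob. Each part must sit upright and fully nested in the one below. Leave the other things on the worktop where they are.

Things in the scene. Friction and masses are not known exactly. Their poses are not given: they have to be found in the camera images.
- shaker_base: White round shaker base fixed to the worktop, 84 mm across and 30 mm tall, black dial on its side, with a round socket in its top (50 mm bore, 14 mm deep). Origin: centre of its underside, on the worktop; the rim is 30 mm above it.
- pan: Blue plain pan, no mesh: a cup with a blue floor, 56 mm across, 42 mm tall, bore 50 mm, 28 mm deep. Lowest 10 mm: spigot, 40 mm across, tapering out to 47, for the bore below; seated, its 56 mm body rests on the rim below and this origin lies 20 mm above the base's origin, same axis. About 90 g. Grip it across the outside (56 mm), upper part, fingertips above the spigot. Origin: underside centre. z up. Yaw is free.
- fine_sieve: Green sieve with a fine, close wire mesh, 56 mm across, 42 mm tall, bore 50 mm, 28 mm deep. Lowest 10 mm: spigot, 40 mm across, tapering out to 47, for the bore below; seated, its 56 mm body rests on the rim below and this origin lies 32 mm above the pan's origin, same axis. About 70 g. Grip it across the outside (56 mm), upper part, fingertips above the spigot. Origin: underside centre. z up. Yaw is free.
- coarse_sieve: Orange sieve with a coarse, wide wire mesh, 56 mm across, 42 mm tall, bore 50 mm, 28 mm deep. Lowest 10 mm: spigot, 40 mm across, tapering out to 47, for the bore below; seated, its 56 mm body rests on the rim below and this origin lies 32 mm above the fine sieve's origin, same axis. About 70 g. Grip it across the outside (56 mm), upper part, fingertips above the spigot. Origin: underside centre. z up. Yaw is free.
- sieve_lid: Grey lid, a disc 56 mm across with its top at 16 mm, and on it a white upright round knob 20 mm across from 16 to 44 mm height. Lowest 10 mm: spigot, 40 mm across, tapering out to 47, for the bore below; seated, its 56 mm body rests on the rim below and this origin lies 32 mm above the coarse sieve's origin, same axis. About 60 g. Grip it by the knob. Origin: underside centre. z up. Yaw is free.
- slide_carton: Bystander, loose: small white and blue card box, 31x81x28 mm, long along its y. Origin: centre of the underside.
- timer: Bystander, loose: small white timer with grey and red buttons, 56x64x19 mm. Origin: centre of the underside.
- tape_roll: Bystander, loose: roll of beige paper tape lying flat, 62 mm across, 19 mm tall. Origin: centre of the underside.
- marker_pen: Bystander, loose: black marker pen lying along its y, 11x132x12 mm. Origin: centre of the underside.
There are look-alikes about, which are no part of the job. Several things look just like the fine_sieve: the one meant starts farthest to the robot's left.

How it is judged:
On the way, in this order (a step that is already met when the one before it is completed fails the run):
1. the blue pan is seated in the base and let go (horizontal distance between pan and shaker_base below 0.004 m and z of pan in the frame of shaker_base between 0.017 and 0.023 m and angle between pan's own z axis and vertical below 0.07 rad and contact force between pan and the fingers below 0.05 N), for 0.2 s.
2. the fine sieve is nested in the pan and let go (horizontal distance between fine_sieve and pan below 0.004 m and z of fine_sieve in the frame of pan between 0.029 and 0.035 m and angle between fine_sieve's own z axis and vertical below 0.07 rad and contact force between fine_sieve and the fingers below 0.05 N), for 0.2 s.
3. the coarse sieve is nested in the fine sieve and let go (horizontal distance between coarse_sieve and fine_sieve below 0.004 m and z of coarse_sieve in the frame of fine_sieve between 0.029 and 0.035 m and angle between coarse_sieve's own z axis and vertical below 0.07 rad and contact force between coarse_sieve and the fingers below 0.05 N), for 0.2 s.
4. the lid is nested in the coarse sieve and let go (horizontal distance between sieve_lid and coarse_sieve below 0.004 m and z of sieve_lid in the frame of coarse_sieve between 0.029 and 0.035 m and angle between sieve_lid's own z axis and vertical below 0.07 rad and contact force between sieve_lid and the fingers below 0.05 N), for 0.2 s.
At the end, for the whole second after the job is handed in: Bottom to top: shaker base, blue pan, green fine sieve, orange coarse sieve, grey lid; each centred on the one below within 4 mm, at its seated height within 3 mm, upright within 4 degrees (0.07 rad), released and at rest (all of step 1 and all of step 2 and all of step 3 and all of step 4 and linear speed of each of pan, fine_sieve, coarse_sieve, sieve_lid below 0.02 m/s and angular speed of each of pan, fine_sieve, coarse_sieve, sieve_lid below 0.2 rad/s); the robot touches nothing.
It fails at once if a bystander (card box, timer, tape roll or pen) is moved more than 25 mm (distance of any of slide_carton, timer, tape_roll, marker_pen from where it was at the start of the episode above 0.025 m).
It also fails if it takes over 128 s, if anything falls off the work surface, if the arm or the gripper's body presses on something with over 40 N, if the wrist force passes 120 N, or if a joint passes its speed limit or range.

### The arm

A 7-joint arm with a two-finger parallel gripper is mounted at the origin on a cart in front of the work surface, level with it; the furniture and walls round the work are solid. World frame = base frame: x ahead of the robot, y to its left, z up, the work surface at z = 0. Lengths are in m, angles in rad, forces in N, time in s.
With the tool pointing down it reaches from about 0.425 to 0.875 m from the base axis. Payload 4.7 kg.
Tool frame: the origin (TCP) lies midway between the tips of the shut fingers; the grasp point (between the pads) lies 19 mm behind it (ctrl.grip_depth is the distance from the TCP to the grasp point, in m); z points along the fingers, y is the direction in which the jaws open and shut (so a half turn about z gives the same grasp; the last joint's range is limited). The gripper opens to 87 mm and grips with 3 to 60 N. Pads are 19 mm wide; open, the fingers measure 117 mm over their backs; the gripper's body (75 mm by 190 mm) begins 51 mm behind the grasp point.
Start: joints at [-1.173, 0.321, -0.07, 1.45, 0.023, 1.371, -0.057], TCP at [0.243, 0.603, 0.223] pointing down, gripper open.
Joint ranges: [-2.86, 2.86], [-0.3, 2.09], [-1.38, 1.24], [0.06, 2.45], [-1.56, 4.7], [0.09, 2.05], [-2.69, 2.69]. Speed limits (rad/s): [2.57, 2.57, 3.14, 3.14, 3.14, 3.14, 3.14].

### API

Orientations are given as a rotation vector (axis times angle).
In Python, from bench import ctrl gives the robot as it stands. The module is installed in compiled form; this text tells all that it offers.
- The arm moves only by the shell command python3 -m inch 'ROWS' [FORCE]. ROWS is JSON, a list of rows, each a list of 5 numbers: the opening, from -1 (shut) to 1 (fully open), so that 0 is half open, then the shift along the tool's x, y, z in mm, then the turn about the tool's z in rad. In form: [[fingers, tx, ty, tz, twist], ...]. A call has 1 to 5 rows; each row shifts and turns the pose as measured when the row begins, along the tool's axes as they then stand; what a row does not reach is not made up. A row lasts 1/8 s, in which the tool goes at most 62.5 mm and 10.7 degrees, less where a joint would pass 70% of its speed; a pose out of reach is approached as far as the arm can. A call is refused whole if a number of a shift passes 62.5 or a number of a turn 0.188, either way. A call with a gripper value outside its range is refused whole. The fingers move at their own pace and stop on an object; FORCE is the grip in N (left out, the last holds). Time passes only in rows, so rows that do not move let the fingers close. It gives the time, the measured TCP pose, the force and the opening at its end, in the units of the state.
- ctrl.get_state(): the state, without advancing time (a new reading comes with each control period).
- ctrl.get_image(name): name is "side" or "top" or "wrist"; returns a dict with "color" (480x640x3 uint8, red, green, blue), "range_z" (480x640 float32, m along the optical axis (not along the pixel's ray), 0 where there is no reading), "K" (3x3 intrinsics, pixels), "distortion" ([k1, k2, p1, p2, k3] as OpenCV has them; the pictures are not rectified), "R" (3x3) and "t" (3): a world point X has camera coordinates R X + t. Camera axes: x right, y down, z forward; pixel columns grow to the right and rows downward; lengths in m; the calibration is good to about 2 mm. A picture is of the moment at which its call begins.
- ctrl.close_job(): hands the job in, once; it reports no verdict.
The state is a dict: "time": time; "joint_positions": joint angles; "qd": joint speeds; "joint_torque": joint torques, N m; "position": TCP position; "tool_rot": TCP orientation; "ft_force": force on the tool from outside, world axes, zero at the start; "torque": the same for the moment, N m; "grip_width": opening from 0.0 (shut) to 1.0 (fully open).
Only numpy, scipy, OpenCV 4.12 (cv2) and the standard library are available. Lean on these libraries where they do the work, as an engineer would, in place of code of your own. Each camera call takes 0.05 s, during which the arm holds its last target. There are 200 camera calls.

## Working session

There is one attempt and no reset: what is moved stays moved. The work goes in short steps, Python scripts to look and compute and a shell command to move; the robot and the scene stay as the last step left them, time stands still between calls to the robot, and variables do not carry over. Pictures are saved under pics/ and viewed, about 12 in all and at most 16, crops included, and the job is handed in when it is done.

```bash
mkdir -p pics
cat > h.py <<'E'
import numpy as np, cv2
from scipy.spatial.transform import Rotation as Ro
from bench import ctrl
def cloud(im):
    K=np.array(im["K"]);D=np.array(im["distortion"]);R=np.array(im["R"]);t=np.array(im["t"])
    v,u=np.mgrid[0:480,0:640]
    p=cv2.undistortPoints(np.stack([u,v],-1).reshape(-1,1,2).astype(np.float64),K,D).reshape(480,640,2)
    z=im["range_z"]; c=np.dstack([p[...,0]*z,p[...,1]*z,z])
    return (c-t)@R   # world
def save(im,n,crop=None,s=1):
    c=im["color"][...,::-1]
    if crop: x0,y0,x1,y1=crop; c=c[y0:y1,x0:x1]
    cv2.imwrite("pics/"+n,cv2.resize(c,None,fx=s,fy=s,interpolation=cv2.INTER_CUBIC))
E
python3 - <<'E'
from h import *
for n in ("top","side"):
    im=ctrl.get_image(n); save(im,n+"0.png"); np.savez(n+"0.npz",**{k:np.array(v) for k,v in im.items()})
    R=np.array(im["R"]);print(n,(-R.T@np.array(im["t"])).round(3),R.round(2).tolist())
s=ctrl.get_state(); print(s["time"],s["position"],s["tool_rot"],s["ft_force"],s["grip_width"],ctrl.grip_depth)
print(Ro.from_rotvec(s["tool_rot"]).as_matrix().round(3))
E
```

```text
top [ 0.178 -0.002  1.247] [[0.0, -1.0, -0.0], [-0.98, -0.0, -0.2], [0.2, 0.01, -0.98]]
side [-0.057  1.108  1.127] [[-0.92, -0.4, -0.01], [-0.26, 0.61, -0.75], [0.3, -0.68, -0.67]]
0.1 [0.24324481 0.60226079 0.22158333] [-5.99052164e-01 -3.08370204e+00  2.60191559e-03] [-0.25962724  0.41269143 -0.00840585] 0.9992322039562564 0.0187
[[-0.927  0.374 -0.001]
 [ 0.374  0.927 -0.002]
 [-0.    -0.002 -1.   ]]
```

View pics/top0.png

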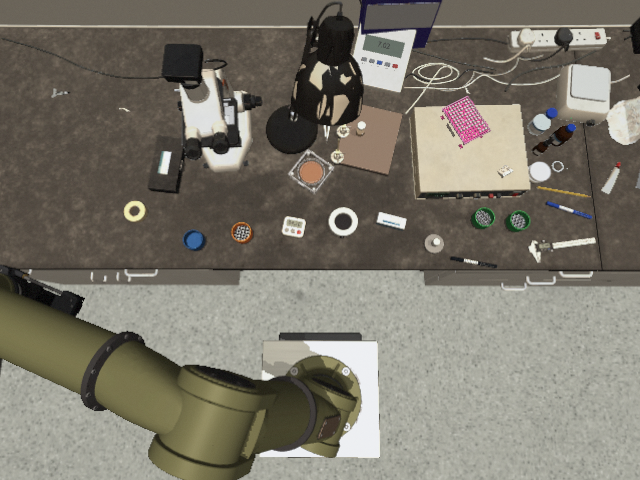

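View pics/side0.png

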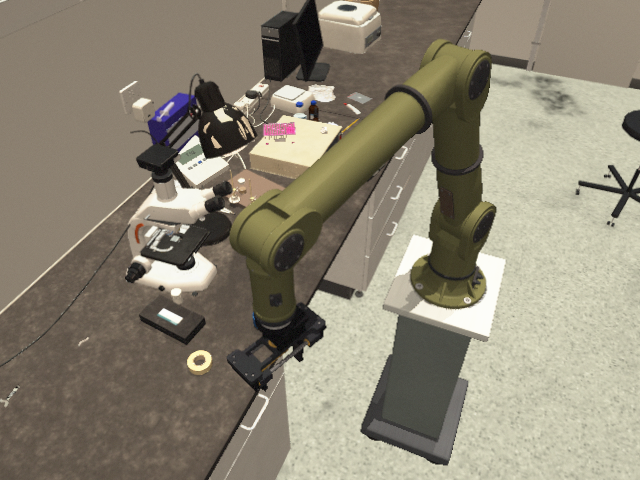

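Top view: the base is the white ring at (343,221), the blue pan at (194,240), the orange sieve at (241,232) and the knobbed lid at (434,243). Two green sieves are visible, at (484,218) and (518,221). Robot-left is image-left, so (484,218) fits. I'll check it in a crop and measure everything.

Run:
```python
from h import *
im=dict(np.load("top0.npz")); P=cloud(im); hsv=cv2.cvtColor(im["color"],cv2.COLOR_RGB2HSV)
g=((hsv[...,0]>40)&(hsv[...,0]<85)&(hsv[...,1]>90)).astype(np.uint8)
n,l,st,c=cv2.connectedComponentsWithStats(g)
print([(st[i].tolist()) for i in range(1,n) if st[i,4]>30])
for nm,(u,v),zt in [("base",(343,221),.03),("pan",(194,240),.042),("orange",(241,232),.042),("lid",(434,243),.016),("g1",(484,218),.042),("g2",(518,221),.042),("timer",(293,227),.019),("carton",(391,220),.028),("tape",(134,211),.019),("pen",(472,262),.012)]:
    w=P[v-26:v+27,u-26:u+27].reshape(-1,3); 
    if len(w)==0: continue
    ctr=P[v,u]; q=w[(w[:,2]>zt-.008)&(w[:,2]<zt+.012)&(np.hypot(*(w[:,:2]-ctr[:2]).T)<.055)]
    e,_=cv2.minEnclosingCircle((q[:,:2]*1000).astype(np.float32)) if len(q)>3 else (None,None)
    print(nm,len(q),"circ",e and np.round(e,1),_ and round(_,1),"mid",((q[:,:2].min(0)+q[:,:2].max(0))*500).round(1),"ext",(np.ptp(q[:,:2],axis=0)*1000).round(),"z",np.median(q[:,2]).round(4),"r",np.linalg.norm(ctr[:2]).round(3))
print(P[260,300],P[200,300])
save(im,"crop0.png",(160,190,560,275),2)
```

```text
[[472, 207, 23, 22, 205], [506, 210, 24, 22, 230]]
base 437 circ [484.7 -65.8] 43.0 mid [484.7 -65.7] ext [85. 80.] z 0.0297 r 0.492
pan 85 circ [429.4 358.3] 28.4 mid [429.5 358.4] ext [56. 56.] z 0.0403 r 0.563
orange 76 circ [451.8 223.2] 28.5 mid [450.8 222.5] ext [55. 54.] z 0.0408 r 0.508
lid 247 circ [ 424.8 -325.2] 28.2 mid [ 424.4 -324.8] ext [53. 56.] z 0.0164 r 0.525
g1 101 circ [ 496.1 -465.6] 29.3 mid [ 496.7 -466. ] ext [57. 57.] z 0.0398 r 0.688
g2 105 circ [ 487.3 -562.6] 29.3 mid [ 488.  -563.5] ext [56. 57.] z 0.0401 r 0.752
timer 394 circ [472.   76.3] 37.6 mid [472.6  76.9] ext [60. 66.] z 0.0163 r 0.477
carton 318 circ [ 488.7 -204.5] 42.2 mid [ 488.2 -204.6] ext [49. 84.] z 0.0281 r 0.529
tape 305 circ [518.8 540.7] 34.6 mid [517.1 540.4] ext [62. 67.] z 0.0191 r 0.755
pen 196 circ [ 370.6 -432. ] 54.3 mid [ 388.8 -432.5] ext [ 70. 106.] z 0.0088 r 0.569
[0.37571165 0.05746015 0.00075863] [ 5.55777346e-01  5.98753763e-02 -2.21916607e-04]
```

View pics/crop0.png

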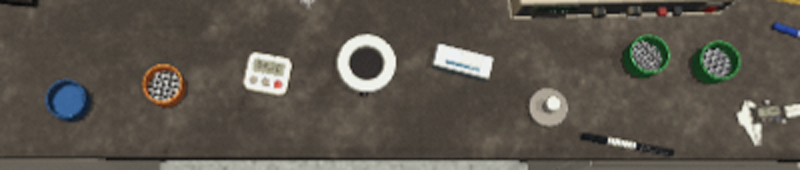

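Candidates for the fine sieve: A at (484,218), world (0.496,-0.466), and B at (518,221), world (0.488,-0.563). A has the larger y, so it is farther to the robot's left and is the one meant. The crop confirms both are green with fine mesh and that no other green is visible. All diameters and heights match the given sizes. Moving above the pan.

```bash
cat >> h.py <<'E'
def need(x,y,z):
    "remaining shift in tool mm to put the TCP at x,y,z"
    s=ctrl.get_state(); R=Ro.from_rotvec(s["tool_rot"]).as_matrix()
    print("t",round(s["time"],2),"pos",np.round(s["position"],4),"F",np.round(s["ft_force"],1),"grip",round(s["grip_width"]*87,1),"yawx",np.degrees(np.arctan2(R[1,0],R[0,0])).round(1),"tilt",np.degrees(np.arccos(-R[2,2])).round(2))
    print("need mm",(R.T@(np.array([x,y,z])-s["position"])*1000).round(1))
if __name__=="__main__":
    import sys; need(*map(float,sys.argv[1:4]))
E
python3 -m inch '[[1,-52.7,-31.3,0,0],[1,-52.7,-31.3,0,0],[1,-52.7,-31.3,0,0],[1,-52.7,-31.3,0,0],[1,-52.7,-31.3,0,0]]' 20; python3 h.py .4295 .3585 .14
```

```text
time: 0.72
position: [0.4282, 0.3574, 0.2179]
tool_rot: [-0.579, -3.083, 0.006]
ft_force: [0.5, 0.0, 0.5]
grip_width: 1.004
t 0.72 pos [0.4282 0.3574 0.2179] F [0.5 0.  0.5] grip 87.4 yawx 158.7 tilt 0.35
need mm [-1.1  1.9 77.9]
```

```bash
cat >> h.py <<'E'
def ring(im,zt,guess,rad=.05,col=None,zb=(.006,.006)):
    "fit enclosing circle to points near height zt about guess"
    P=cloud(im); m=(P[...,2]>zt-zb[0])&(P[...,2]<zt+zb[1])&(np.hypot(P[...,0]-guess[0],P[...,1]-guess[1])<rad)&(im["range_z"]>0)
    if col is not None: m&=col(cv2.cvtColor(im["color"],cv2.COLOR_RGB2HSV))
    q=P[m]; 
    if len(q)<5: print("few",len(q)); return
    c,r=cv2.minEnclosingCircle((q[:,:2]*1000).astype(np.float32)); print("n",len(q),"c",np.round(c,1),"r",round(r,1),"z",np.median(q[:,2]).round(4))
E
python3 - <<'E'
from h import *
im=ctrl.get_image("wrist"); ring(im,.042,(.4295,.3585)); save(im,"w1.png")
im=ctrl.get_image("top"); ring(im,.042,(.4295,.3585)); hsv=cv2.cvtColor(im["color"],cv2.COLOR_RGB2HSV)
g=((hsv[...,0]>40)&(hsv[...,0]<85)&(hsv[...,1]>90)).astype(np.uint8)
n,l,st,c=cv2.connectedComponentsWithStats(g); print([(st[i].tolist()) for i in range(1,n) if st[i,4]>30])
E
```

```text
n 451 c [428.  360.1] r 27.9 z 0.0411
n 25 c [428.6 342.7] r 23.1 z 0.0413
[[471, 207, 24, 22, 208], [506, 210, 24, 22, 230]]
```

View pics/w1.png

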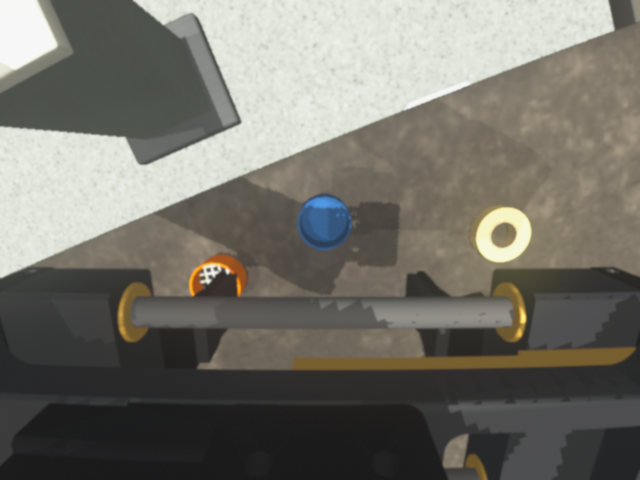

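The wrist view shows the blue pan at (325,222), standing clear, with nothing green hidden. I'll descend with the lateral fix and close.

```bash
python3 -m inch '[[1,0,2,50,0],[1,0,0,50,0],[1,0,0,45,0],[1,0,0,30,0],[1,0,0,15,0]]' 20; python3 h.py .4288 .3592 .016
```

```text
time: 1.45
position: [0.4351, 0.3514, 0.0237]
tool_rot: [0.607, 3.082, -0.007]
ft_force: [-0.1, 0.5, -1.2]
grip_width: 1.001
t 1.45 pos [0.4351 0.3514 0.0237] F [-0.1  0.5 -1.2] grip 87.1 yawx 157.7 tilt 0.25
need mm [8.8 4.9 7.6]
```

```bash
python3 -m inch '[[1,9,5,0,0],[1,0,0,4,0],[1,0,0,3,0]]' 20; python3 h.py .4288 .3592 .016
```

```text
time: 1.82
position: [0.4286, 0.3614, 0.0179]
tool_rot: [0.605, 3.081, -0.004]
ft_force: [-0.6, 0.4, -0.2]
grip_width: 1.001
t 1.82 pos [0.4286 0.3614 0.0179] F [-0.6  0.4 -0.2] grip 87.1 yawx 157.8 tilt 0.17
need mm [-1.  -2.   1.9]
```

```bash
python3 -m inch '[[1,-1,-1.5,1.5,0],[-1,0,0,0,0],[-1,0,0,0,0],[-1,0,0,0,0],[-1,0,0,0,0]]' 20; python3 h.py .4288 .3592 .016
```

```text
time: 2.45
position: [0.4304, 0.36, 0.0181]
tool_rot: [0.606, 3.079, 0.0]
ft_force: [0.2, 0.0, 0.7]
grip_width: 0.645
t 2.45 pos [0.4304 0.36   0.0181] F [0.2 0.  0.7] grip 56.1 yawx 157.7 tilt 0.21
need mm [ 1.1 -1.4  2.1]
```

```bash
python3 -m inch '[[-1,0,0,-30,0],[-1,0,0,-50,0],[-1,0,0,-40,0],[-1,-28,-49,0,0],[-1,-28,-49,0,0]]' 20; python3 h.py .4847 -.0657 .12
```

```text
time: 3.08
position: [0.4433, 0.25, 0.1411]
tool_rot: [0.592, 3.083, -0.001]
ft_force: [0.3, 0.2, -0.0]
grip_width: 0.641
t 3.08 pos [0.4433 0.25   0.1411] F [ 0.3  0.2 -0. ] grip 55.8 yawx 158.3 tilt 0.16
need mm [-155.4 -277.9   21.5]
```

```bash
python3 -m inch '[[-1,-28,-49,0,0],[-1,-28,-49,0,0],[-1,-28,-49,0,0],[-1,-28,-49,0,0]]' 20; python3 h.py .4847 -.0657 .12
```

```text
time: 3.58
position: [0.4751, 0.0199, 0.142]
tool_rot: [0.589, 3.081, 0.003]
ft_force: [1.4, -0.0, -0.9]
grip_width: 0.641
t 3.58 pos [0.4751 0.0199 0.142 ] F [ 1.4 -0.  -0.9] grip 55.8 yawx 158.4 tilt 0.31
need mm [-40.4 -76.   21.9]
```

```bash
python3 -m inch '[[-1,-27,-51,0,0],[-1,-12,-22,10,0],[-1,0,0,10,0],[-1,0,0,0,0]]' 20; python3 h.py .4847 -.0657 .12
python3 - <<'E'
from h import *
for n in ("wrist","top"):
    im=ctrl.get_image(n); save(im,n+"2.png")
    P=cloud(im); hsv=cv2.cvtColor(im["color"],cv2.COLOR_RGB2HSV)
    m=(hsv[...,0]>95)&(hsv[...,0]<125)&(hsv[...,1]>110)&(np.hypot(P[...,0]-.485,P[...,1]+.066)<.06)&(P[...,2]>.12)
    q=P[m]; print(n,len(q),np.percentile(q[:,2],[5,50,95]).round(3) if len(q) else 0)
    ring(im,.142,(.485,-.066),.045,col=lambda h:(h[...,0]>95)&(h[...,0]<125)&(h[...,1]>90))
    ring(im,.03,(.485,-.066),.055)
E
```

```text
time: 4.08
position: [0.484, -0.069, 0.1216]
tool_rot: [0.601, 3.077, 0.004]
ft_force: [-0.4, 1.3, -1.4]
grip_width: 0.641
t 4.08 pos [ 0.484  -0.069   0.1216] F [-0.4  1.3 -1.4] grip 55.7 yawx 157.9 tilt 0.38
need mm [0.6 3.3 1.6]
wrist 3457 [0.125 0.142 0.145]
n 2701 c [481.2 -67.2] r 28.3 z 0.1438
n 3290 c [484.  -64.9] r 42.0 z 0.0293
top 0 0
few 0
few 0
```

View pics/wrist2.png

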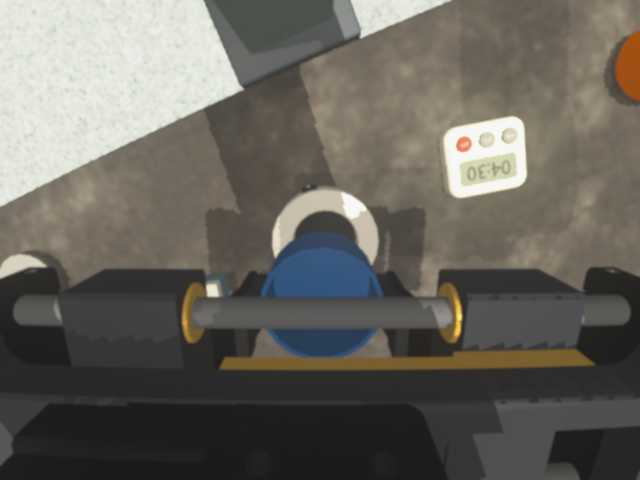

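The wrist view shows the held blue pan at (322,295), with the base ring behind it at (325,235). I'll correct by about 3 mm and descend in stages.

```bash
python3 -m inch '[[-1,-1,3,20,0],[-1,0,0,20,0],[-1,0,0,12,0],[-1,0,0,6,0],[-1,0,0,0,0]]' 20; python3 h.py .4847 -.0657 .038
```

```text
time: 4.8
position: [0.4897, -0.0599, 0.0648]
tool_rot: [0.583, 3.075, 0.008]
ft_force: [-0.1, -0.2, -0.7]
grip_width: 0.639
t 4.8 pos [ 0.4897 -0.0599  0.0648] F [-0.1 -0.2 -0.7] grip 55.6 yawx 158.5 tilt 0.72
need mm [ 2.8 -7.5 26.8]
```

```bash
python3 -m inch '[[-1,1.5,-7,0,0],[-1,0,0,0,0]]' 20; python3 h.py .4847 -.0657 .038;python3 -m inch '[[-1,0,0,0,0]]'; python3 h.py .4847 -.0657 .038
```

```text
time: 5.05
position: [0.4862, -0.0664, 0.0658]
tool_rot: [0.583, 3.074, 0.009]
ft_force: [0.9, 0.1, -1.2]
grip_width: 0.642
t 5.05 pos [ 0.4862 -0.0664  0.0658] F [ 0.9  0.1 -1.2] grip 55.9 yawx 158.5 tilt 0.81
need mm [ 2.  -0.1 27.8]
time: 5.18
position: [0.4865, -0.0665, 0.0662]
tool_rot: [0.583, 3.073, 0.009]
ft_force: [-0.3, -0.6, -1.5]
grip_width: 0.644
t 5.17 pos [ 0.4865 -0.0665  0.0662] F [-0.3 -0.6 -1.5] grip 56.0 yawx 158.5 tilt 0.87
need mm [ 2.4 -0.1 28.2]
```

```bash
python3 -m inch '[[-1,0,0,6,0],[-1,0,0,6,0],[-1,0,0,5,0],[-1,0,0,4,0]]' 20; python3 h.py .4847 -.0657 .038
```

```text
time: 5.68
position: [0.4871, -0.0664, 0.044]
tool_rot: [0.583, 3.072, 0.01]
ft_force: [-0.3, 0.3, -1.1]
grip_width: 0.641
t 5.67 pos [ 0.4871 -0.0664  0.044 ] F [-0.3  0.3 -1.1] grip 55.8 yawx 158.5 tilt 0.9
need mm [ 2.5 -0.3  6. ]
```

```bash
python3 -m inch '[[-1,0.5,0,3,0],[-1,0,0,2,0],[-1,0,0,2,0]]' 20; python3 h.py .4847 -.0657 .038
```

```text
time: 6.05
position: [0.4867, -0.0662, 0.0377]
tool_rot: [0.583, 3.074, 0.01]
ft_force: [-7.6, 1.0, 25.8]
grip_width: 0.644
t 6.05 pos [ 0.4867 -0.0662  0.0377] F [-7.6  1.  25.8] grip 56.0 yawx 158.5 tilt 0.83
need mm [ 2.  -0.3 -0.3]
```

Contact at the expected seated height. Releasing and rising.

```bash
python3 -m inch '[[-1,0,0,-0.5,0],[0.8,0,0,0,0],[0.8,0,0,0,0],[0.8,0,0,0,0],[0.8,0,0,0,0]]' 20; python3 -m inch '[[0.8,0,0,-20,0],[0.8,0,0,-50,0],[0.8,0,0,-40,0]]'
python3 - <<'E'
from h import *
need(.496,-.466,.16)
im=ctrl.get_image("wrist"); save(im,"w3.png"); b=lambda h:(h[...,0]>95)&(h[...,0]<125)&(h[...,1]>90)
ring(im,.062,(.485,-.066),.045,col=b,zb=(.008,.008)); ring(im,.03,(.485,-.066),.055)
E
```

```text
time: 6.68
position: [0.4873, -0.0661, 0.0386]
tool_rot: [0.583, 3.072, 0.011]
ft_force: [0.4, -0.1, -0.8]
grip_width: 0.888
time: 7.05
position: [0.4826, -0.0664, 0.1477]
tool_rot: [0.584, 3.08, 0.006]
ft_force: [0.6, 0.2, -0.2]
grip_width: 0.896
t 7.05 pos [ 0.4826 -0.0664  0.1477] F [ 0.6  0.2 -0.2] grip 77.9 yawx 158.5 tilt 0.43
need mm [-158.9 -366.8  -13.3]
n 734 c [485.  -64.7] r 27.7 z 0.0607
n 5442 c [483.9 -64.9] r 41.9 z 0.0304
```

View pics/w3.png

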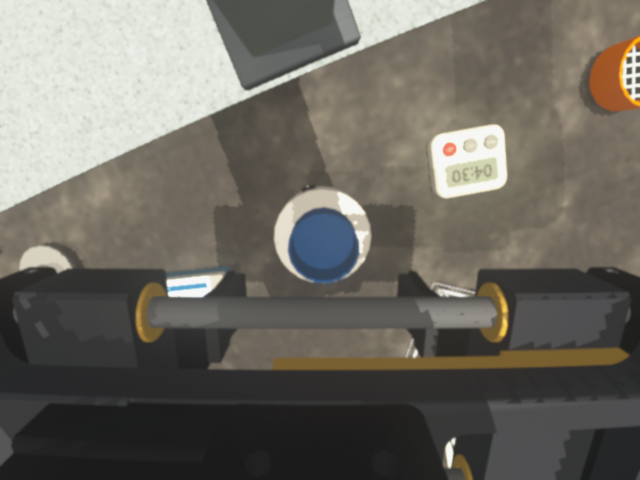

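The wrist view shows the blue pan at (324,245), nested upright in the base ring at (322,237). Its rim is at 61 mm and it is within 1 mm of centre. Next is fine sieve A.

```bash
python3 -m inch '[[0.8,-22,-52,0,0],[0.8,-22,-52,0,0],[0.8,-22,-52,0,0],[0.8,-22,-52,0,0],[0.8,-22,-52,0,0]]'; python3 h.py .4965 -.466 .16
```

```text
time: 7.72
position: [0.4987, -0.3499, 0.1534]
tool_rot: [0.559, 3.07, 0.016]
ft_force: [0.3, -1.0, -0.2]
grip_width: 0.899
t 7.72 pos [ 0.4987 -0.3499  0.1534] F [ 0.3 -1.  -0.2] grip 78.2 yawx 159.4 tilt 1.36
need mm [ -39.  -109.3   -7.4]
```

```bash
python3 -m inch '[[0.8,-20,-52,0,0],[0.8,-18,-54,0,0],[0.8,0,0,0,0]]'
python3 - <<'E'
from h import *
need(.4965,-.466,.14)
im=ctrl.get_image("wrist"); save(im,"w4.png"); g=lambda h:(h[...,0]>40)&(h[...,0]<85)&(h[...,1]>90)
ring(im,.042,(.4965,-.466),.045,zb=(.008,.008),col=g)
im=ctrl.get_image("top"); ring(im,.042,(.4965,-.466),.045,zb=(.008,.008),col=g)
E
```

```text
time: 8.1
position: [0.4939, -0.4713, 0.1504]
tool_rot: [0.568, 3.071, 0.01]
ft_force: [-0.4, -0.4, 1.0]
grip_width: 0.896
t 8.1 pos [ 0.4939 -0.4713  0.1504] F [-0.4 -0.4  1. ] grip 77.9 yawx 159.0 tilt 1.11
need mm [-0.4  5.8 10.5]
n 752 c [ 494.4 -465.4] r 27.9 z 0.0408
few 0
```

View pics/w4.png

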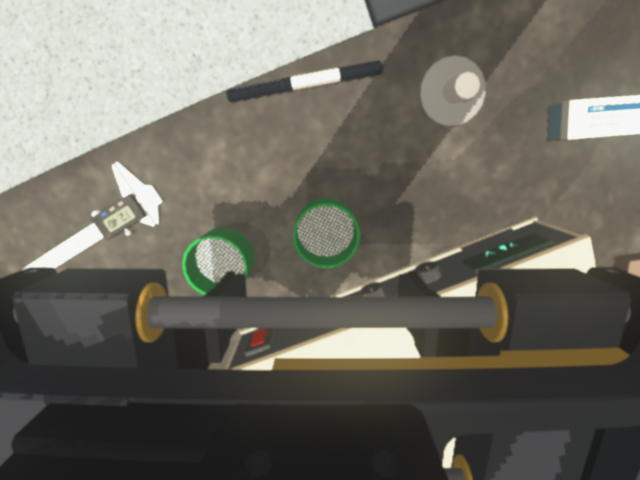

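Run:
```python
from h import *
im=dict(np.load("top0.npz")); P=cloud(im); q=P[150:205,405:535].reshape(-1,3); q=q[(q[:,2]>.03)&(q[:,0]>.53)]
for a in (.53,.55,.56,.57,.58,.6): print(a,q[q[:,0]<a+.01][:,2].max().round(3) if (q[:,0]<a+.01).any() else None)
t=P[(P[...,2]>.06)&(P[...,0]<.62)&(P[...,0]>.4)&(abs(P[...,1])<.6)&(P[...,2]<.4)]; print(t.min(0),t.max(0)) if len(t) else 0
```

```text
0.53 None
0.55 0.082
0.56 0.085
0.57 0.085
0.58 0.085
0.6 0.098
[ 0.55383068 -0.58486989  0.06000628] [0.61999863 0.31299358 0.34753271]
```

The target (green, fine mesh) is at (326,234) in the wrist view, clear of look-alike B at (217,262). The beige device behind it is 85 mm tall from x = 0.553, so I'll twist to put the jaws along world y and keep the gripper body clear.

```bash
python3 -m inch '[[0.6,0,0,0,-0.18],[0.6,0,0,0,-0.18],[0.6,0,0,0,-0.02]]'; python3 h.py .4946 -.4654 .018
```

```text
time: 8.57
position: [0.5006, -0.4592, 0.1501]
tool_rot: [-0.06, 3.118, 0.018]
ft_force: [-0.0, -0.3, 0.4]
grip_width: 0.809
t 8.57 pos [ 0.5006 -0.4592  0.1501] F [-0.  -0.3  0.4] grip 70.4 yawx -177.8 tilt 1.5
need mm [  9.4  -7.4 131.8]
```

```bash
python3 -m inch '[[0.6,9,-7,0,0],[0.6,0,0,30,0],[0.6,0,0,30,0],[0.6,0,0,15,0],[0.6,0,0,0,0]]'; python3 h.py .4946 -.4654 .018
```

```text
time: 9.2
position: [0.4935, -0.4652, 0.0747]
tool_rot: [-0.048, 3.116, 0.016]
ft_force: [0.7, -0.2, 0.7]
grip_width: 0.799
t 9.2 pos [ 0.4935 -0.4652  0.0747] F [ 0.7 -0.2  0.7] grip 69.5 yawx -178.2 tilt 1.58
need mm [ 0.4 -0.8 56.7]
```

```bash
python3 -m inch '[[0.6,0,0,20,0],[0.6,0,0,15,0],[0.6,0,0,12,0],[0.6,0,0,6,0],[0.6,0,0,0,0]]'; python3 h.py .4946 -.4654 .018
```

```text
time: 9.82
position: [0.4958, -0.4656, 0.02]
tool_rot: [-0.046, 3.114, 0.013]
ft_force: [0.4, 0.1, 1.1]
grip_width: 0.8
t 9.82 pos [ 0.4958 -0.4656  0.02  ] F [0.4 0.1 1.1] grip 69.6 yawx -178.3 tilt 1.65
need mm [1.2 0.2 1.9]
```

```bash
python3 -m inch '[[0.6,1,0,1,0],[-1,0,0,0,0],[-1,0,0,0,0],[-1,0,0,0,0],[-1,0,0,0,0]]' 20; python3 h.py .4946 -.4654 .018;  python3 -m inch '[[-1,0,0,-20,0],[-1,0,0,-50,0],[-1,0,0,-50,0],[-1,0,0,-15,0]]' 20; python3 h.py .4848 -.0655 .15
```

```text
time: 10.45
position: [0.4954, -0.4664, 0.0203]
tool_rot: [-0.046, 3.112, 0.011]
ft_force: [-0.0, 1.0, 0.0]
grip_width: 0.627
t 10.45 pos [ 0.4954 -0.4664  0.0203] F [-0.  1.  0.] grip 54.5 yawx -178.3 tilt 1.73
need mm [0.8 1.  2.3]
time: 10.95
position: [0.4905, -0.4673, 0.1612]
tool_rot: [-0.045, 3.113, 0.012]
ft_force: [-0.2, -0.7, -1.2]
grip_width: 0.632
t 10.95 pos [ 0.4905 -0.4673  0.1612] F [-0.2 -0.7 -1.2] grip 55.0 yawx -178.3 tilt 1.66
need mm [ -5.6 401.7  14.2]
```

```bash
python3 -m inch '[[-1,0,58,0,0],[-1,0,58,0,0],[-1,0,58,0,0],[-1,0,58,0,0],[-1,0,58,0,0]]' 20; python3 h.py .4848 -.0655 .14
```

```text
time: 11.58
position: [0.4802, -0.1759, 0.1635]
tool_rot: [-0.029, 3.112, 0.004]
ft_force: [1.1, 0.3, -0.0]
grip_width: 0.63
t 11.57 pos [ 0.4802 -0.1759  0.1635] F [ 1.1  0.3 -0. ] grip 54.8 yawx -178.9 tilt 1.67
need mm [ -6.  110.2  23.9]
```

```bash
python3 -m inch '[[-1,-3,50,0,0],[-1,-2,50,0,0],[-1,0,10,10,0],[-1,0,0,10,0],[-1,0,0,0,0]]' 20
cat >> h.py <<'E'
H={"g":lambda h:(h[...,0]>40)&(h[...,0]<85)&(h[...,1]>90),"b":lambda h:(h[...,0]>95)&(h[...,0]<125)&(h[...,1]>90),"o":lambda h:(h[...,0]>4)&(h[...,0]<18)&(h[...,1]>150)}
E
python3 - <<'E'
from h import *
need(.4848,-.0655,.0723); z=ctrl.get_state()["position"][2]
im=ctrl.get_image("wrist"); save(im,"w5.png")
ring(im,z+.0217,(.485,-.066),.045,col=H["g"]); ring(im,.062,(.485,-.066),.05,col=H["b"]);ring(im,.03,(.485,-.066),.055)
E
```

```text
time: 12.2
position: [0.4812, -0.0587, 0.1424]
tool_rot: [-0.039, 3.114, 0.006]
ft_force: [-0.3, -1.1, -0.9]
grip_width: 0.631
t 12.2 pos [ 0.4812 -0.0587  0.1424] F [-0.3 -1.1 -0.9] grip 54.9 yawx -178.6 tilt 1.6
need mm [-1.5 -7.2 70.1]
n 2156 c [480.2 -58.1] r 28.1 z 0.163
n 360 c [479.1 -66.1] r 26.0 z 0.0611
n 3568 c [484.  -64.8] r 42.1 z 0.0296
```

View pics/w5.png

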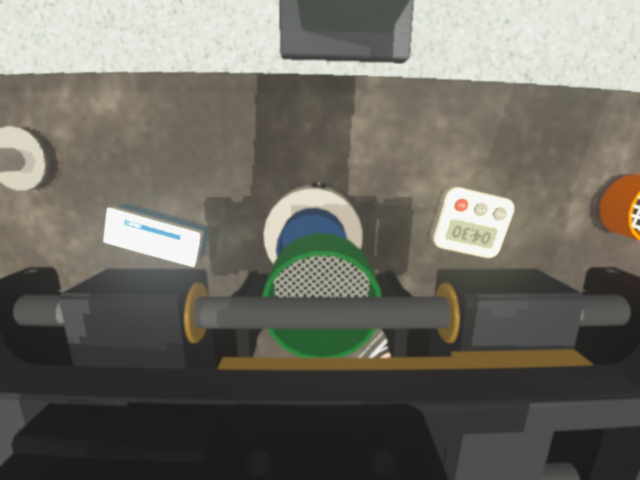

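The held green sieve is at (322,297), 4 mm short in x and 7 mm off in y. I'll correct and descend in stages.

```bash
python3 -m inch '[[-1,-3,-7,0,0],[-1,0,0,20,0],[-1,0,0,12,0],[-1,0,0,6,0],[-1,0,0,0,0]]' 20; python3 h.py .4857 -.0655 .0723
```

```text
time: 12.88
position: [0.4878, -0.0722, 0.1053]
tool_rot: [-0.025, 3.11, 0.003]
ft_force: [-0.0, 1.0, 0.3]
grip_width: 0.631
t 12.88 pos [ 0.4878 -0.0722  0.1053] F [-0.   1.   0.3] grip 54.9 yawx -179.1 tilt 1.81
need mm [ 3.   6.6 32.9]
```

```bash
python3 -m inch '[[-1,2,6,0,0],[-1,0,0,0,0]]' 20; python3 h.py .4857 -.0655 .0723
```

```text
time: 13.12
position: [0.4862, -0.0657, 0.106]
tool_rot: [-0.025, 3.109, 0.003]
ft_force: [0.8, -0.7, -1.1]
grip_width: 0.631
t 13.12 pos [ 0.4862 -0.0657  0.106 ] F [ 0.8 -0.7 -1.1] grip 54.9 yawx -179.1 tilt 1.89
need mm [ 1.6  0.1 33.7]
```

```bash
python3 -m inch '[[-1,1,0,8,0],[-1,0,0,7,0],[-1,0,0,5,0],[-1,0,0,4,0],[-1,0,0,0,0]]' 20; python3 h.py .4857 -.0655 .0723
```

```text
time: 13.75
position: [0.4859, -0.0654, 0.0804]
tool_rot: [-0.026, 3.108, 0.003]
ft_force: [-0.1, 0.0, -1.5]
grip_width: 0.634
t 13.75 pos [ 0.4859 -0.0654  0.0804] F [-0.1  0.  -1.5] grip 55.2 yawx -179.0 tilt 1.89
need mm [ 0.5 -0.1  8.1]
```

```bash
python3 -m inch '[[-1,0,0,4,0],[-1,0,0,3,0],[-1,0,0,2,0],[-1,0,0,1,0]]' 20; python3 h.py .4857 -.0655 .0723
```

```text
time: 14.25
position: [0.4868, -0.0655, 0.0721]
tool_rot: [-0.026, 3.108, 0.005]
ft_force: [-5.1, -0.3, 10.8]
grip_width: 0.631
t 14.25 pos [ 0.4868 -0.0655  0.0721] F [-5.1 -0.3 10.8] grip 54.9 yawx -179.1 tilt 1.92
need mm [ 1.1  0.  -0.3]
```

Contact at the expected height. Releasing.

```bash
python3 -m inch '[[-1,0.5,0,0,0],[0.8,0,0,0,0],[0.8,0,0,0,0],[0.8,0,0,0,0],[0.8,0,0,0,0]]' 20; python3 -m inch '[[0.8,0,0,-20,0],[0.8,0,0,-50,0],[0.8,0,0,-30,0],[0.8,0,0,-10,0]]'
python3 - <<'E'
from h import *
need(.4515,.223,.17)
im=ctrl.get_image("wrist")
ring(im,.094,(.485,-.066),.045,col=H["g"],zb=(.008,.008)); ring(im,.03,(.485,-.066),.055)
P=cloud(im);m=H["g"](cv2.cvtColor(im["color"],cv2.COLOR_RGB2HSV))&(np.hypot(P[...,0]-.485,P[...,1]+.066)<.045);print(np.percentile(P[m][:,2],[5,50,90,98]))
E
```

```text
time: 14.88
position: [0.487, -0.0656, 0.0724]
tool_rot: [-0.026, 3.107, 0.005]
ft_force: [-0.5, -0.0, -0.2]
grip_width: 0.891
time: 15.38
position: [0.4819, -0.0658, 0.1837]
tool_rot: [-0.026, 3.11, 0.004]
ft_force: [0.3, -0.4, -0.5]
grip_width: 0.901
t 15.38 pos [ 0.4819 -0.0658  0.1837] F [ 0.3 -0.4 -0.5] grip 78.4 yawx -179.1 tilt 1.79
need mm [ 26.  289.3  13.6]
n 822 c [485.7 -64.8] r 28.0 z 0.0927
n 2161 c [484.  -64.9] r 41.9 z 0.0293
[0.06992541 0.08710001 0.09360773 0.09435044]
```

Fine sieve nested: rim at 94 mm as expected, centred within 1 mm of the pan. Next is the orange sieve.

```bash
python3 -m inch '[[0.6,5,55,0,0],[0.6,5,55,0,0],[0.6,5,55,0,0],[0.6,5,55,0,0],[0.6,5,52,0,0]]'; python3 -m inch '[[0.6,0,0,10,0],[0.6,0,0,0,0]]'
python3 - <<'E'
from h import *
need(.4515,.223,.017)
im=ctrl.get_image("wrist"); save(im,"w6.png")
ring(im,.042,(.4515,.223),.045,col=H["o"],zb=(.008,.008))
E
```

```text
time: 16.05
position: [0.4516, 0.2077, 0.1776]
tool_rot: [-0.008, 3.115, -0.001]
ft_force: [2.3, 0.0, 0.1]
grip_width: 0.805
time: 16.3
position: [0.4492, 0.211, 0.164]
tool_rot: [-0.02, 3.12, -0.004]
ft_force: [0.1, -1.1, -0.5]
grip_width: 0.797
t 16.3 pos [0.4492 0.211  0.164 ] F [ 0.1 -1.1 -0.5] grip 69.3 yawx -179.3 tilt 1.26
need mm [  0.8  12.3 147. ]
n 704 c [449.9 224.5] r 28.1 z 0.0409
```

View pics/w6.png

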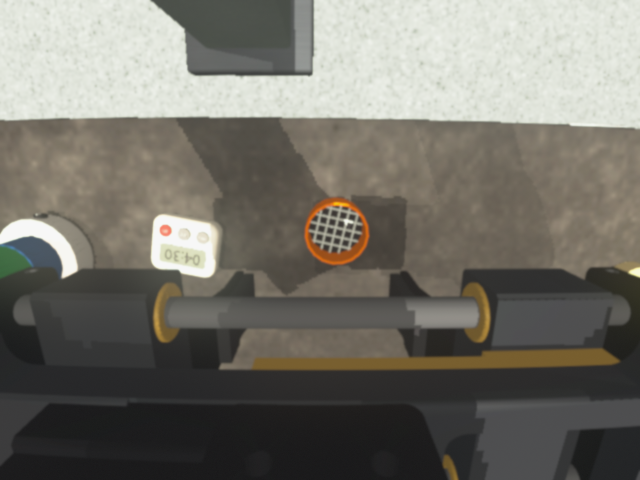

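The orange coarse-mesh sieve is at (337,232) in the wrist view, unobstructed. World position (0.450, 0.2245).

```bash
python3 -m inch '[[0.6,0,13,0,0],[0.6,0,0,35,0],[0.6,0,0,35,0],[0.6,0,0,15,0],[0.6,0,0,0,0]]'; python3 h.py .450 .2245 .019
```

```text
time: 16.98
position: [0.4546, 0.224, 0.0796]
tool_rot: [-0.008, 3.115, 0.003]
ft_force: [0.5, 0.3, -0.0]
grip_width: 0.802
t 16.98 pos [0.4546 0.224  0.0796] F [ 0.5  0.3 -0. ] grip 69.8 yawx -179.7 tilt 1.54
need mm [ 6.2  0.4 60.5]
```

```bash
python3 -m inch '[[0.6,4,0,0,0],[0.6,0,0,20,0],[0.6,0,0,20,0],[0.6,0,0,13,0],[0.6,0,0,0,0]]'; python3 h.py .450 .2245 .019
```

```text
time: 17.6
position: [0.456, 0.227, 0.0318]
tool_rot: [-0.007, 3.105, 0.013]
ft_force: [0.6, -1.0, 0.6]
grip_width: 0.799
t 17.6 pos [0.456  0.227  0.0318] F [ 0.6 -1.   0.6] grip 69.6 yawx -179.8 tilt 2.14
need mm [ 6.5 -2.6 12.5]
```

```bash
python3 -m inch '[[0.6,6,-2.5,0,0],[0.6,0,0,7,0],[0.6,0,0,4,0],[0.6,0,0,0,0]]'; python3 h.py .450 .2245 .019
```

```text
time: 18.1
position: [0.4513, 0.2252, 0.0219]
tool_rot: [-0.007, 3.102, 0.016]
ft_force: [-0.5, 1.0, -0.7]
grip_width: 0.798
t 18.1 pos [0.4513 0.2252 0.0219] F [-0.5  1.  -0.7] grip 69.4 yawx -179.8 tilt 2.33
need mm [ 1.4 -0.7  2.9]
```

```bash
python3 -m inch '[[0.6,1,0,2,0],[-1,0,0,0,0],[-1,0,0,0,0],[-1,0,0,0,0],[-1,0,0,0,0]]' 20; python3 h.py .45 .2245 .019;  python3 -m inch '[[-1,0,0,-20,0],[-1,0,0,-50,0],[-1,0,0,-60,0],[-1,0,0,-40,0],[-1,0,0,-10,0]]' 20; python3 h.py .4857 -.0655 .18
```

```text
time: 18.73
position: [0.4505, 0.2253, 0.0199]
tool_rot: [-0.006, 3.102, 0.016]
ft_force: [0.7, 0.7, -0.9]
grip_width: 0.645
t 18.73 pos [0.4505 0.2253 0.0199] F [ 0.7  0.7 -0.9] grip 56.2 yawx -179.8 tilt 2.33
need mm [ 0.5 -0.8  0.8]
time: 19.35
position: [0.4419, 0.2226, 0.2031]
tool_rot: [-0.006, 3.106, 0.013]
ft_force: [0.9, 0.0, -0.9]
grip_width: 0.646
t 19.35 pos [0.4419 0.2226 0.2031] F [ 0.9  0.  -0.9] grip 56.2 yawx -179.8 tilt 2.1
need mm [ -41.8 -288.5   22.3]
```

```bash
python3 -m inch '[[-1,-8,-55,0,0],[-1,-8,-55,0,0],[-1,-8,-55,0,0],[-1,-8,-55,0,0],[-1,-8,-50,0,0]]' 20; python3 -m inch '[[-1,0,-15,8,0],[-1,0,0,8,0],[-1,0,0,0,0]]'
python3 - <<'E'
from h import *
need(.4857,-.0655,.1039); z=ctrl.get_state()["position"][2]
im=ctrl.get_image("wrist"); save(im,"w7.png")
ring(im,z+.022,(.485,-.066),.045,col=H["o"]); ring(im,.03,(.485,-.066),.055)
E
```

```text
time: 19.98
position: [0.4824, -0.05, 0.1969]
tool_rot: [-0.024, 3.111, 0.012]
ft_force: [0.2, 0.3, -1.3]
grip_width: 0.642
time: 20.35
position: [0.4809, -0.0692, 0.1764]
tool_rot: [-0.012, 3.117, 0.01]
ft_force: [0.8, 1.3, -0.4]
grip_width: 0.645
t 20.35 pos [ 0.4809 -0.0692  0.1764] F [ 0.8  1.3 -0.4] grip 56.1 yawx -179.6 tilt 1.48
need mm [-3.   3.2 72.7]
n 2208 c [480.4 -68.3] r 28.3 z 0.1973
n 2224 c [483.8 -65. ] r 41.9 z 0.0293
```

View pics/w7.png

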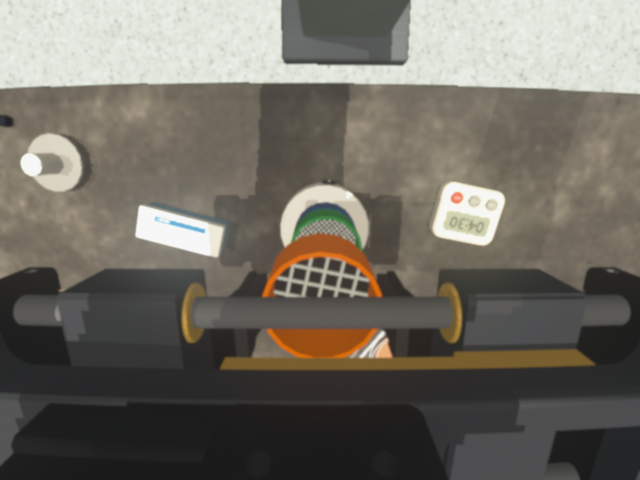

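The held orange sieve is at (322,303), about 5 mm behind the axis and 3 mm off in y. Correcting and descending.

```bash
python3 -m inch '[[-1,-3,2,0,0],[-1,0,0,20,0],[-1,0,0,15,0],[-1,0,0,6,0],[-1,0,0,0,0]]' 20; python3 h.py .486 -.0657 .1039
```

```text
time: 21.02
position: [0.4872, -0.0622, 0.1357]
tool_rot: [-0.024, 3.113, 0.011]
ft_force: [0.0, 0.9, -0.3]
grip_width: 0.643
t 21.02 pos [ 0.4872 -0.0622  0.1357] F [ 0.   0.9 -0.3] grip 55.9 yawx -179.1 tilt 1.67
need mm [ 2.1 -3.7 31.8]
```

```bash
python3 -m inch '[[-1,1.5,-3.5,0,0],[-1,0,0,5,0],[-1,0,0,5,0],[-1,0,0,3,0],[-1,0,0,0,0]]' 20; python3 h.py .486 -.0657 .1039
```

```text
time: 21.65
position: [0.4869, -0.0661, 0.123]
tool_rot: [-0.023, 3.111, 0.012]
ft_force: [0.1, -0.2, -1.1]
grip_width: 0.644
t 21.65 pos [ 0.4869 -0.0661  0.123 ] F [ 0.1 -0.2 -1.1] grip 56.0 yawx -179.2 tilt 1.8
need mm [ 1.5  0.2 19.1]
```

```bash
python3 -m inch '[[-1,1,0,5,0],[-1,0,0,4,0],[-1,0,0,3,0],[-1,0,0,2,0],[-1,0,0,0,0]]' 20; python3 h.py .486 -.0657 .1039
```

```text
time: 22.28
position: [0.4863, -0.0659, 0.108]
tool_rot: [-0.023, 3.111, 0.012]
ft_force: [0.5, 0.8, 0.2]
grip_width: 0.644
t 22.27 pos [ 0.4863 -0.0659  0.108 ] F [0.5 0.8 0.2] grip 56.1 yawx -179.2 tilt 1.8
need mm [0.4 0.2 4.1]
```

```bash
python3 -m inch '[[-1,0,0,2,0],[-1,0,0,2,0],[-1,0,0,1,0]]' 20; python3 h.py .486 -.0657 .1039
```

```text
time: 22.65
position: [0.4871, -0.0659, 0.1038]
tool_rot: [-0.023, 3.11, 0.012]
ft_force: [-2.5, 0.5, 9.7]
grip_width: 0.646
t 22.65 pos [ 0.4871 -0.0659  0.1038] F [-2.5  0.5  9.7] grip 56.2 yawx -179.2 tilt 1.87
need mm [ 1.1  0.2 -0.1]
```

```bash
python3 -m inch '[[-1,0.5,0,0,0],[0.8,0,0,0,0],[0.8,0,0,0,0],[0.8,0,0,0,0],[0.8,0,0,0,0]]' 20; python3 -m inch '[[0.8,0,0,-20,0],[0.8,0,0,-50,0],[0.8,0,0,-30,0],[0.8,0,0,-10,0]]'
python3 - <<'E'
from h import *
need(.4248,-.325,.2)
im=ctrl.get_image("wrist")
ring(im,.126,(.485,-.066),.045,col=H["o"],zb=(.008,.008)); ring(im,.03,(.485,-.066),.055)
P=cloud(im);m=H["o"](cv2.cvtColor(im["color"],cv2.COLOR_RGB2HSV))&(np.hypot(P[...,0]-.485,P[...,1]+.066)<.045);print(np.percentile(P[m][:,2],[5,50,90,98]))
E
```

```text
time: 23.28
position: [0.4868, -0.0659, 0.1038]
tool_rot: [-0.023, 3.109, 0.012]
ft_force: [0.0, 0.3, 0.5]
grip_width: 0.887
time: 23.78
position: [0.482, -0.0667, 0.2151]
tool_rot: [-0.023, 3.113, 0.011]
ft_force: [0.7, 0.6, 0.8]
grip_width: 0.903
t 23.77 pos [ 0.482  -0.0667  0.2151] F [0.7 0.6 0.8] grip 78.6 yawx -179.2 tilt 1.68
need mm [  61.4 -257.5   11.5]
n 918 c [486.  -65.3] r 28.0 z 0.1248
n 1789 c [483.7 -64.8] r 41.8 z 0.0294
[0.09926719 0.11880438 0.12564471 0.12633904]
```

Coarse sieve nested: rim at 126 mm as expected. Now the lid.

```bash
python3 -m inch '[[0.3,12,-52,0,0],[0.3,12,-52,0,0],[0.3,12,-52,0,0],[0.3,12,-50,0,0],[0.3,12,-40,10,0]]'; python3 -m inch '[[0.3,0,-5,20,0],[0.3,0,0,20,0],[0.3,0,0,0,0]]'
cat >> h.py <<'E'
def knob(im,zk,g):
    P=cloud(im); m=(abs(P[...,2]-zk)<.005)&(np.hypot(P[...,0]-g[0],P[...,1]-g[1])<.03)
    q=P[m]; c,r=cv2.minEnclosingCircle((q[:,:2]*1000).astype(np.float32)); print("knob",len(q),np.round(c,1),round(r,1),np.median(q[:,2]).round(4))
E
python3 - <<'E'
from h import *
need(.4248,-.325,.021)
im=ctrl.get_image("wrist"); save(im,"w8.png")
ring(im,.016,(.4248,-.325),.045,zb=(.005,.005)); knob(im,.044,(.4248,-.325))
E
```

```text
time: 24.45
position: [0.4255, -0.3155, 0.1963]
tool_rot: [-0.04, 3.116, 0.013]
ft_force: [0.2, 0.8, 0.6]
grip_width: 0.654
time: 24.82
position: [0.4214, -0.324, 0.1506]
tool_rot: [-0.025, 3.124, 0.013]
ft_force: [0.3, 0.3, 0.5]
grip_width: 0.649
t 24.82 pos [ 0.4214 -0.324   0.1506] F [0.3 0.3 0.5] grip 56.5 yawx -179.1 tilt 1.09
need mm [ -1.2  -2.1 129.6]
n 2327 c [ 422.4 -325.2] r 27.9 z 0.0154
knob 436 [ 422.6 -325. ] 10.0 0.0432
```

View pics/w8.png

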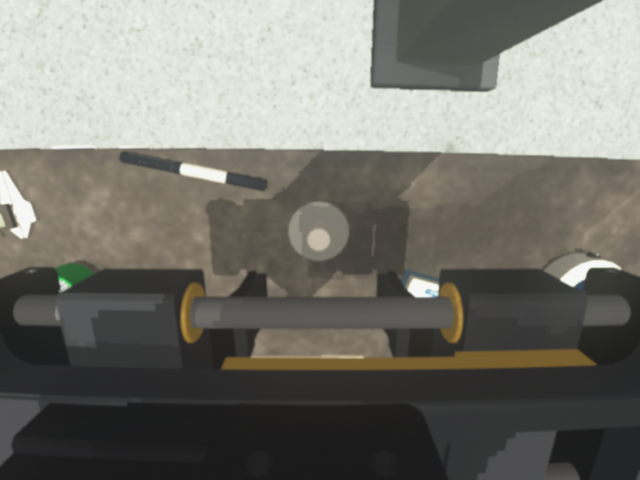

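The wrist view shows the lid disc at (319,230) with its knob at (318,240); the pen and carton are clear of it. Descending.

```bash
python3 -m inch '[[0.3,0,0,30,0],[0.3,0,0,30,0],[0.3,0,0,12,0],[0.3,0,0,0,0]]'; python3 h.py .4226 -.3251 .021
```

```text
time: 25.38
position: [0.4264, -0.3237, 0.0806]
tool_rot: [-0.03, 3.118, 0.009]
ft_force: [0.4, -0.1, 1.4]
grip_width: 0.65
t 25.38 pos [ 0.4264 -0.3237  0.0806] F [ 0.4 -0.1  1.4] grip 56.5 yawx -178.9 tilt 1.38
need mm [ 5.2 -1.6 59.4]
```

```bash
python3 -m inch '[[0.3,5,-1,0,0],[0.3,0,0,20,0],[0.3,0,0,18,0],[0.3,0,0,10,0],[0.3,0,0,0,0]]'; python3 h.py .4226 -.3251 .021
```

```text
time: 26.0
position: [0.4237, -0.3252, 0.0312]
tool_rot: [-0.031, 3.115, 0.008]
ft_force: [0.4, 0.7, 0.3]
grip_width: 0.651
t 26.0 pos [ 0.4237 -0.3252  0.0312] F [0.4 0.7 0.3] grip 56.6 yawx -178.9 tilt 1.54
need mm [ 1.4  0.1 10.1]
```

```bash
python3 -m inch '[[0.3,1,0,6,0],[0.3,0,0,3.5,0],[0.3,0,0,0,0]]'; python3 h.py .4226 -.3251 .021;python3 -m inch '[[-1,0,0,0,0],[-1,0,0,0,0],[-1,0,0,0,0],[-1,0,0,0,0],[-1,0,0,0,0]]' 20; python3 h.py .4226 -.3251 .021
```

```text
time: 26.38
position: [0.4232, -0.3256, 0.0213]
tool_rot: [-0.031, 3.115, 0.007]
ft_force: [-0.4, 0.8, 0.2]
grip_width: 0.65
t 26.38 pos [ 0.4232 -0.3256  0.0213] F [-0.4  0.8  0.2] grip 56.6 yawx -178.9 tilt 1.56
need mm [0.6 0.5 0.3]
time: 27.0
position: [0.4239, -0.3259, 0.0222]
tool_rot: [-0.031, 3.113, 0.006]
ft_force: [0.3, 0.1, -0.5]
grip_width: 0.224
t 27.0 pos [ 0.4239 -0.3259  0.0222] F [ 0.3  0.1 -0.5] grip 19.5 yawx -178.9 tilt 1.65
need mm [1.4 0.8 1.2]
```

```bash
python3 -m inch '[[-1,0,0,-20,0],[-1,0,0,-50,0],[-1,0,0,-60,0],[-1,0,0,-50,0],[-1,0,0,-15,0]]' 20; python3 -m inch '[[-1,-13,50,0,0],[-1,-13,52,0,0],[-1,-13,52,0,0],[-1,-13,52,0,0],[-1,-13,40,0,0]]'; python3 h.py .4865 -.0657 .2
```

```text
time: 27.62
position: [0.4166, -0.3274, 0.2265]
tool_rot: [-0.026, 3.113, 0.005]
ft_force: [0.1, 0.1, -0.3]
grip_width: 0.22
time: 28.25
position: [0.4774, -0.0794, 0.2317]
tool_rot: [-0.007, 3.11, 0.002]
ft_force: [0.2, -0.3, 0.2]
grip_width: 0.22
t 28.25 pos [ 0.4774 -0.0794  0.2317] F [ 0.2 -0.3  0.2] grip 19.2 yawx -179.8 tilt 1.83
need mm [-8.2 13.6 31.9]
```

```bash
python3 -m inch '[[-1,-5,8,8,0],[-1,0,0,8,0],[-1,0,0,0,0]]' 20
python3 - <<'E'
from h import *
need(.486,-.0657,.1382); s=ctrl.get_state()["position"]; z=s[2]
im=ctrl.get_image("wrist"); save(im,"w9.png")
ring(im,z-.0062,s,.04,zb=(.004,.004),col=lambda h:h[...,1]<60); knob(im,z+.022,s); ring(im,.126,(.4855,-.065),.04,col=H["o"])
E
```

```text
time: 28.62
position: [0.4819, -0.0699, 0.214]
tool_rot: [-0.012, 3.113, 0.0]
ft_force: [-0.2, 0.4, 0.9]
grip_width: 0.223
t 28.62 pos [ 0.4819 -0.0699  0.214 ] F [-0.2  0.4  0.9] grip 19.4 yawx -179.6 tilt 1.65
need mm [-2.   4.1 75.9]
n 3541 c [479.  -69.4] r 27.6 z 0.2073
knob 772 [474.1 -69.1] 19.8 0.235
n 337 c [481.5 -64.4] r 27.0 z 0.1251
```

View pics/w9.png

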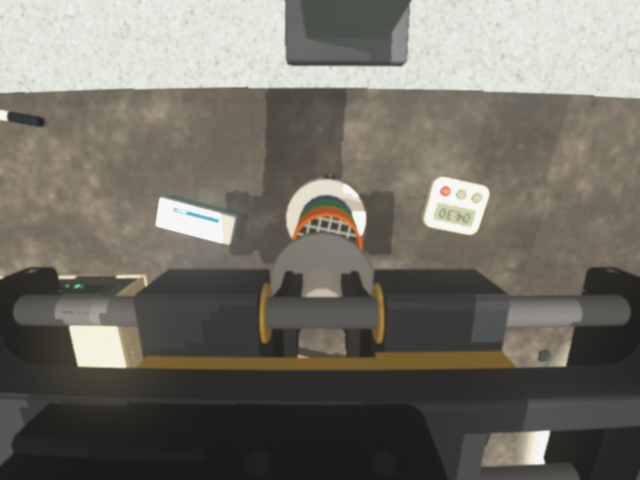

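The held grey lid is at (322,270), level, about 6 mm short of the axis and 4 mm off in y. Correcting and descending.

```bash
python3 -m inch '[[-1,-4,4,0,0],[-1,0,0,20,0],[-1,0,0,15,0],[-1,0,0,8,0],[-1,0,0,0,0]]' 20; python3 h.py .4877 -.0657 .1382
```

```text
time: 29.3
position: [0.4885, -0.0688, 0.1715]
tool_rot: [-0.002, 3.109, 0.0]
ft_force: [-0.2, -0.4, -0.5]
grip_width: 0.226
t 29.3 pos [ 0.4885 -0.0688  0.1715] F [-0.2 -0.4 -0.5] grip 19.7 yawx -179.9 tilt 1.85
need mm [ 1.8  3.1 33.3]
```

```bash
python3 -m inch '[[-1,1,3,0,0],[-1,0,0,6,0],[-1,0,0,5,0],[-1,0,0,3,0],[-1,0,0,0,0]]' 20; python3 h.py .4877 -.0657 .1382
```

```text
time: 29.92
position: [0.4887, -0.0655, 0.1578]
tool_rot: [-0.002, 3.107, 0.001]
ft_force: [0.1, 1.1, 0.1]
grip_width: 0.218
t 29.93 pos [ 0.4887 -0.0655  0.1578] F [0.1 1.1 0.1] grip 19.0 yawx -179.9 tilt 1.97
need mm [ 1.7 -0.2 19.5]
```

```bash
python3 -m inch '[[-1,1.5,0,5,0],[-1,0,0,4,0],[-1,0,0,3,0],[-1,0,0,2,0],[-1,0,0,0,0]]' 20; python3 h.py .4877 -.0657 .1382
```

```text
time: 30.55
position: [0.4877, -0.0656, 0.1427]
tool_rot: [-0.002, 3.107, 0.001]
ft_force: [-0.2, 0.1, -0.2]
grip_width: 0.223
t 30.55 pos [ 0.4877 -0.0656  0.1427] F [-0.2  0.1 -0.2] grip 19.4 yawx -179.9 tilt 1.97
need mm [ 0.1 -0.1  4.5]
```

```bash
python3 -m inch '[[-1,0,0,2,0],[-1,0,0,2,0],[-1,0,0,1,0]]' 20; python3 h.py .4877 -.0657 .1382
```

```text
time: 30.92
position: [0.4883, -0.0656, 0.138]
tool_rot: [-0.002, 3.106, 0.001]
ft_force: [-1.1, 0.1, 5.2]
grip_width: 0.219
t 30.93 pos [ 0.4883 -0.0656  0.138 ] F [-1.1  0.1  5.2] grip 19.1 yawx -179.9 tilt 2.03
need mm [ 0.6 -0.1 -0.2]
```

```bash
python3 -m inch '[[-1,0,0,0.5,0],[0.2,0,0,0,0],[0.2,0,0,0,0],[0.2,0,0,0,0],[0.2,0,0,0,0]]' 20; python3 -m inch '[[0.2,0,0,-15,0],[0.2,0,0,-40,0],[0.2,0,0,-50,0],[0.2,0,0,-15,0],[0.2,0,0,0,0]]'
python3 - <<'E'
from h import *
s=ctrl.get_state()["position"]
need(.4877,-.0657,.1382)
im=ctrl.get_image("wrist"); save(im,"w10.png")
ring(im,.132,(.486,-.065),.04,zb=(.004,.004),col=lambda h:h[...,1]<60); knob(im,.160,(.486,-.065)); ring(im,.03,(.485,-.066),.055)
P=cloud(im); 
for z in(.132,.160):
    q=P[(abs(P[...,2]-z)<.004)&(np.hypot(P[...,0]-.486,P[...,1]+.065)<.03)]
    if len(q)>10:
        A=np.c_[q[:,:2],np.ones(len(q))]; print("slope",np.linalg.lstsq(A,q[:,2],rcond=None)[0][:2].round(3))
save(ctrl.get_image("top"),"t10.png",(110,180,560,290),1.7)
E
```

```text
time: 31.55
position: [0.4885, -0.0656, 0.1376]
tool_rot: [-0.002, 3.106, 0.001]
ft_force: [0.5, 0.4, 0.2]
grip_width: 0.559
time: 32.17
position: [0.4839, -0.0659, 0.2639]
tool_rot: [-0.001, 3.104, 0.001]
ft_force: [-0.4, -0.6, -0.6]
grip_width: 0.598
t 32.17 pos [ 0.4839 -0.0659  0.2639] F [-0.4 -0.6 -0.6] grip 52.0 yawx -180.0 tilt 2.14
need mm [9.000e-01 1.000e-01 1.258e+02]
n 2284 c [487.  -64.9] r 27.8 z 0.1314
knob 433 [486.8 -64.9] 9.9 0.1592
n 1397 c [483.9 -64.8] r 42.0 z 0.0294
slope [ 0.002 -0.001]
slope [ 0.026 -0.005]
```

View pics/w10.png

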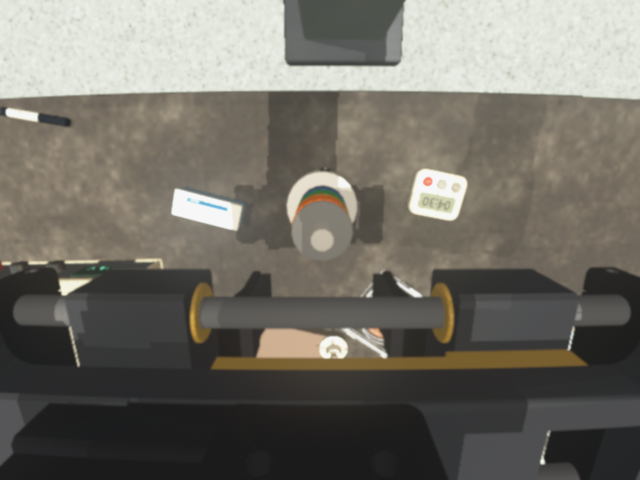

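The stack is complete: lid at (322,232) with its disc top at 131 mm (132 expected) and level, gripper about 100 mm clear. Handing in.

```bash
python3 -c "
from bench import ctrl
print(ctrl.close_job(), ctrl.get_state()['time'])"
```

```text
the job is handed in; nothing more can be done
the job is handed in; nothing more can be done
```

The stack is built on the shaker base in the order asked: blue pan, green fine sieve, orange coarse sieve, grey lid. The job was handed in at about 32 s; it reports no verdict.

**Fine sieve:** I used the green one at (484,218) in the top view. It is farther to the robot's left than its look-alike at (518,221).

**Last checks** (wrist camera, taken after each part was let go):

| Part | Height measured (mm) | Height expected (mm) | Offset from part below (mm) |
|---|---|---|---|
| Blue pan (rim) | 61 | 62 | 1.1 |
| Fine sieve (rim) | 94 | 94 | 0.7 |
| Coarse sieve (rim) | 126 | 126 | 0.6 |
| Lid (disc top) | 131 | 132 | 1.1 |

- **Lid tilt:** the disc measured level (slope about 0.002). A fit on the smaller knob top gave 0.026, which disagrees but is still under the 0.07 limit and is probably noise.
- **Lean across the stack:** the small offsets mostly add up in +x, so the lid sits about 3 mm off the base axis. Each joint is still well inside the 4 mm limit.
- **Bystanders:** the card box, timer and pen looked undisturbed in the wrist pictures, but I did not re-measure any bystander. The tape roll was outside those views; the arm never worked close to it.
- **Tool tilt:** the tool drifted to about 2° of tilt during the run and could not be commanded back.

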